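# Strip the stack on the stirrer after the run

## Task

The run is over: take apart the stack on the stirrer and put each thing in its own place: the red stopper in the green dish, the amber flask standing in the middle of the white coaster, the black rubber ring flat down over the steel post, and the aluminium block flat in the middle of the blue board, lengthwise along it. Never tip the flask over and leave the green jar where it stands.

Things in the scene. Friction and masses are not known exactly. Their poses are not given: they have to be found in the camera images.
- stopper_mid (a point): red stopper, the top of the stack: a round head 30 mm across and 18 mm tall over a plug 13 mm across and 10 mm long, 28 mm tall in all, upright at the start. The plug sits loosely (2 mm play) in the flask's neck, the head rests on the rim. The point is on its axis half-way up, 5 mm below the middle of the head; z is its own upward axis. About 20 g.
- flask_mid (a point): small conical flask of amber glass, 78 mm tall: flat base 44 mm across, narrowing to a straight neck 22 mm across that runs from 46 mm to 78 mm above the base. It stands on the black rubber ring and carries the stopper. The point is on its axis, 39 mm above the base; z is its own upward axis. About 90 g.
- rubber_ring_mid (a point): black rubber ring, 58 mm outside, 30 mm hole, 30 mm tall, lying flat under the flask, on the aluminium block. The point is the middle of its hole, half-way up (15 mm); z is its own upward axis. About 30 g.
- block_mid (a point): bare aluminium block, 100 mm long (its x axis) by 64 mm wide (its y axis) by 25 mm tall, the bottom of the stack; it lies on the black top (40 mm above the table, 124 mm across) of a round grey stirrer that is fixed. The point is its very centre. About 0.4 kg.
- dish: shallow round green plastic dish, fixed: 100 mm across the rim, 18 mm tall, inner floor about 75 mm across and 5 mm above the table. Origin at the centre of its underside, on the table; z up.
- coaster: round white ceramic coaster, fixed: 90 mm across, 8 mm thick, flat top. Origin at the centre of its underside, on the table; z up.
- post: dark wooden foot 90 by 90 mm, 12 mm thick, with an upright steel post in its middle, 14 mm across, its top 52 mm above the table; fixed. Origin at the centre of its underside, on the table; z up.
- mat: blue rectangular board, fixed: 136 mm long (its x axis) by 96 mm wide (its y axis), 10 mm thick, flat top. Origin at the centre of its underside, on the table; z up.
- reagent_mid (a point): green glass jar with a black cap and a paper label, 52 mm across, 85 mm tall, standing loose among the places; it is to be left alone. The point is on its axis half-way up.
There are look-alikes about, which are no part of the job. What is meant by the mat is not purple, and is the larger of those in its own colour. Leave any purple look-alike of the part that bears rubber_ring_mid alone.

How it is judged:
By the outcome, as a careful person would: the job done as asked, in the order asked, and still so for the second after the job is handed in, with the robot touching nothing.
It also fails if it takes over 128 s, if anything falls off the work surface, if the arm or the gripper's body presses on something with over 40 N, if the wrist force passes 120 N, or if a joint passes its speed limit or range.

## Robot

A 7-joint arm with a two-finger parallel gripper is mounted at the origin on the work surface. World frame = base frame: x ahead of the robot, y to its left, z up, the work surface at z = 0. Lengths are in m, angles in rad, forces in N, time in s.
With the tool pointing down it reaches from about 0.35 to 0.9 m from the base axis. Payload 8.1 kg.
Tool frame: the origin (TCP) lies on the centre line of the jaws, within the pads' length; the fingertips stand 19 mm ahead of it and the grasp point (between the pads) is the TCP; z points along the fingers, y is the direction in which the jaws open and shut (so a half turn about z gives the same grasp; the last joint's range is limited). The gripper opens to 92 mm and grips with 3 to 60 N. Pads are 19 mm wide; open, the fingers measure 130 mm over their backs; the gripper's body (75 mm by 190 mm) begins 47 mm behind the grasp point.
Start: joints at [-1.269, 0.434, 0.025, 1.573, -0.012, 1.134, -0.075], TCP at [0.246, 0.574, 0.225] pointing down, gripper open.
Joint ranges: [-2.62, 2.62], [-0.44, 2.09], [-1.27, 1.32], [0.08, 2.57], [-1.32, 4.46], [0.12, 2], [-2.74, 2.74]. Speed limits (rad/s): [2.22, 2.22, 3.01, 3.01, 3.14, 3.14, 3.14].

## Interface

Orientations are given as a rotation vector (axis times angle).
In Python, from cell import monitor, imaging, workorder, outline_of gives the robot as it stands.
- The arm moves only by the tool move_arm, never from a script. Its argument "series" is a list of rows, each a list of 6 numbers: the shift along the world's x, y, z in cm, then the turn, a rotation vector about the world's x, y, z in degrees. A call has 1 to 8 rows; each row shifts and turns the commanded pose from where the row before left it; what a row does not reach is not made up. A row lasts 1/10 s, in which the tool goes at most 50 mm and 8.59 degrees, less where a joint would pass 70% of its speed; a pose out of reach is approached as far as the arm can. A call with a gripper value outside its range is refused whole. "grip" is the opening, from 0 (shut) to 1 (fully open), set as the call begins (left out, the last holds). The fingers move at their own pace and stop on an object; "force" is the grip in N (left out, the last holds). Time passes only in rows, so rows that do not move let the fingers close. It gives the time, the measured TCP pose, the force and the opening at its end, in the units of the state.
- monitor.observe(): the state, without advancing time (a new reading comes with each control period).
- imaging.get_image(name): name is "scene" or "top" or "wrist"; returns a dict with "color" (480x640x3 uint8, red, green, blue), "fx", "fy", "cx", "cy" (pixels), "rvec" (rotation vector, rad) and "tvec" (3), from world to camera coordinates, as OpenCV has them; the wrist camera has in their place "mount" (4x4, takes a point from camera to tool coordinates, whose origin is the TCP and whose axes are the flange's). Camera axes: x right, y down, z forward; pixel columns grow to the right and rows downward; lengths in m; the calibration is good to about 2 mm. A picture is of the moment at which its call begins: read the wrist's pose just before it. There is no depth.
- workorder.sign_off(): hands the job in, once; it reports no verdict.
Trained networks look in the newest picture that a camera, given by its name, has taken for a name from the list of things; names that differ only in an ending like _2 or _b are one class to them, and where a whole thing is asked for, a point or a joint stands for the part that bears it (a point fixed in the world has none). Each returns a list of dicts, best first, with "p" (0 to 1); they miss things now and then, are a little off and sometimes report something else, mostly with a low value. They report only what shows in the picture. A call takes as long as a camera call. They do not tell look-alikes from the thing itself.
- outline_of(camera, thing): "mask" (480x640 bool, what is visible of it) and "rect" ([left, top, width, height] in pixels, round what is visible of it).
The state is a dict: "clock": time; "joints": joint angles; "dq": joint speeds; "joint_efforts": joint torques, N m; "position": TCP position; "ee_rot": TCP orientation; "force": force on the tool from outside, world axes, zero at the start; "ft_torque": the same for the moment, N m; "width": opening from 0.0 (shut) to 1.0 (fully open).
Only numpy, scipy, OpenCV 4.12 (cv2) and the standard library are available. Lean on these libraries where they do the work, as an engineer would, in place of code of your own. Each camera call takes 0.05 s, during which the arm holds its last target. There are 200 camera calls.

## Working session

There is one attempt and no reset: what is moved stays moved. The work goes in short steps, Python scripts to look and compute and a tool call to move; the robot and the scene stay as the last step left them, time stands still between calls to the robot, and variables do not carry over. Pictures are saved under pics/ and viewed, about 12 in all and at most 16, crops included, and the job is handed in when it is done.

Besides the shell and the picture viewer there is one more tool, called after ">>>" as name([rows], argument=value, ...), one row to a line, values as JSON. move_arm: Moves the arm, as the interface text tells. Its arguments: {"type":"object","properties":{"series":{"type":"array"},"grip":{"type":"number"},"force":{"type":"number"}},"required":["series"]}

```bash
mkdir -p pics; ls; python3 - <<'E'
from cell import monitor, imaging
import cv2
print(monitor.observe())
for n in("scene","top"):
    d=imaging.get_image(n); cv2.imwrite(f"pics/{n}0.png",d["color"][:,:,::-1]); print(n,{k:v for k,v in d.items() if k!="color"})
E
```

```text
pics
{'clock': 0.0, 'joints': array([-1.26858313,  0.43522388,  0.02496644,  1.57409151, -0.01162103,
        1.13400539, -0.07506292]), 'dq': array([-0.00043643,  0.00029266,  0.00264632,  0.00140387,  0.00016295,
        0.00156128, -0.00063126]), 'joint_efforts': array([ 5.09475376e-04, -6.67841434e+01,  9.85242650e-01, -3.14464688e+01,
       -6.03937916e-02,  4.27354651e-02,  1.71571951e-04]), 'position': array([0.24599428, 0.57399241, 0.2243465 ]), 'ee_rot': array([-6.31561008e-01, -3.07725288e+00,  2.46691595e-03]), 'force': array([-0.30567341,  0.169418  ,  0.30332342]), 'ft_torque': array([-0.01172757, -0.00176849,  0.02630945]), 'width': 0.9989113159165026}
scene {'fx': 452.32742928029296, 'fy': 452.32742928029296, 'cx': 325.12252461471263, 'cy': 237.96634619787972, 'rvec': array([ 1.86518399,  1.37643525, -0.65778788]), 'tvec': array([-0.19808541, -0.16235751,  1.45663792])}
top {'fx': 561.6167372915882, 'fy': 561.6167372915882, 'cx': 320.6370842574399, 'cy': 245.08908144388957, 'rvec': array([ 2.10250313, -2.13222463,  0.21605241]), 'tvec': array([0.09131153, 0.47915372, 1.49298642])}
```

View pics/scene0.png

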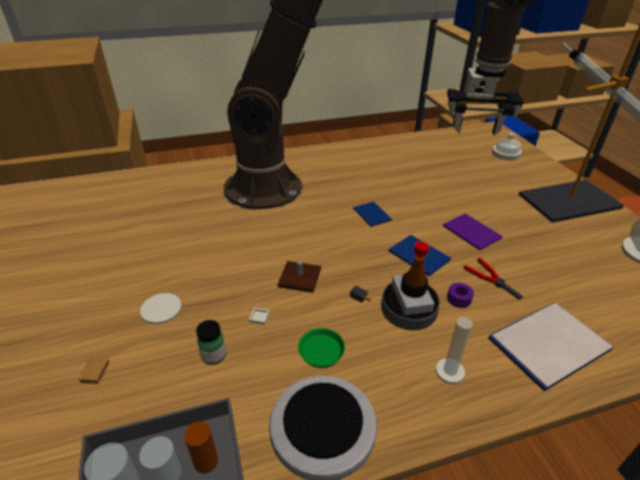

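View pics/top0.png

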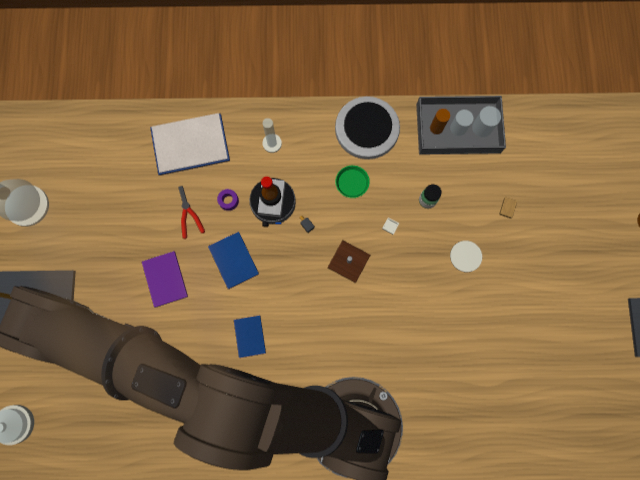

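The top view shows the stack at (270,195), dish (353,182), post (349,261), coaster (466,256), jar (431,195) and the large blue mat (233,260). The purple ring, purple board and small blue board are look-alikes.

```bash
cat > h.py <<'E'
import numpy as np, cv2
from scipy.spatial.transform import Rotation as R
from cell import monitor, imaging, outline_of
def cam(n):
    "picture -> dict with K, Rcw (cam->world), o (camera centre)"
    s=monitor.observe() if n=="wrist" else None
    d=imaging.get_image(n)
    d["K"]=np.array([[d["fx"],0,d["cx"]],[0,d["fy"],d["cy"]],[0,0,1]])
    if n=="wrist":
        T=np.eye(4);T[:3,:3]=R.from_rotvec(s["ee_rot"]).as_matrix();T[:3,3]=s["position"]
        T=T@np.array(d["mount"]); d["R"]=T[:3,:3]; d["o"]=T[:3,3]
    else:
        d["R"]=R.from_rotvec(d["rvec"]).as_matrix().T; d["o"]=-d["R"]@d["tvec"]
    return d
def ray(d,p):
    v=d["R"]@np.linalg.solve(d["K"],[p[0],p[1],1]); return v/np.linalg.norm(v)
def onz(d,p,z):
    v=ray(d,p); return d["o"]+v*(z-d["o"][2])/v[2]
def tri(ds,ps):
    A=np.zeros((3,3));b=np.zeros(3)
    for d,p in zip(ds,ps):
        v=ray(d,p);P=np.eye(3)-np.outer(v,v);A+=P;b+=P@d["o"]
    return np.linalg.solve(A,b)
def proj(d,X):
    q=d["K"]@(d["R"].T@(np.asarray(X,float)-d["o"])); return q[:2]/q[2]
def cen(m):
    ys,xs=np.nonzero(m); return np.array([xs.mean(),ys.mean()])
def save(d,name,crop=None,s=1):
    im=d["color"][:,:,::-1]
    if crop: x,y,w,h=crop; im=im[y:y+h,x:x+w]
    cv2.imwrite("pics/"+name,cv2.resize(im,None,fx=s,fy=s,interpolation=cv2.INTER_CUBIC))
E
python3 - <<'E'
from h import *
np.set_printoptions(precision=4,suppress=True)
S=cam("scene");T=cam("top")
for n in "stopper_mid flask_mid rubber_ring_mid block_mid dish coaster post mat reagent_mid".split():
    a=outline_of("scene",n);b=outline_of("top",n)
    for x,c in ((a,'S'),(b,'T')): print(n,c,[(round(o["p"],2),cen(o["mask"]).round(1).tolist(),o["rect"],int(o["mask"].sum())) for o in x[:4]])
    if a and b: print('   tri',tri([S,T],[cen(a[0]["mask"]),cen(b[0]["mask"])]), onz(T,cen(b[0]["mask"]),0.01))
E
```

```text
stopper_mid S [(0.68, [421.8, 248.2], [415.3, 242.4, 12.9, 12.5], 176), (0.5, [299.9, 275.7], [277.5, 262.4, 47.5, 30.6], 1071)]
stopper_mid T [(0.41, [266.2, 182.7], [261.5, 176.6, 12.1, 10.8], 127)]
   tri [0.6182 0.2212 0.1796] [0.6735 0.2384 0.01  ]
flask_mid S [(0.67, [416.8, 271.7], [407.6, 253.2, 16.0, 31.6], 452), (0.67, [412.0, 299.1], [388.8, 274.7, 45.3, 39.8], 719)]
flask_mid T [(0.68, [269.7, 193.3], [264.7, 188.3, 9.7, 11.4], 135)]
   tri [0.6122 0.2208 0.1088] [0.6415 0.2284 0.01  ]
rubber_ring_mid S [(0.75, [412.9, 288.2], [400.2, 272.0, 26.9, 23.9], 350), (0.67, [460.3, 294.3], [446.3, 282.9, 30.0, 24.1], 555), (0.17, [160.7, 307.4], [142.3, 292.3, 41.0, 33.0], 1018)]
rubber_ring_mid T [(0.85, [227.7, 199.7], [216.3, 189.9, 22.8, 20.7], 332), (0.75, [272.7, 199.3], [259.3, 188.4, 21.4, 19.0], 147), (0.74, [269.4, 193.4], [261.8, 186.1, 15.0, 15.1], 173)]
   tri [0.5955 0.2924 0.0344] [0.6241 0.3483 0.01  ]
block_mid S [(0.65, [412.5, 299.3], [391.3, 276.6, 41.7, 38.2], 682)]
block_mid T [(0.87, [272.7, 202.6], [258.3, 183.1, 26.7, 31.2], 383)]
   tri [0.6117 0.2214 0
[... 570 characters left out ...]
0032] [0.4405 0.0075 0.01  ]
mat S [(0.9, [472.8, 230.9], [444.8, 212.8, 61.1, 39.4], 1147), (0.62, [372.7, 213.4], [355.3, 204.2, 36.8, 22.1], 546), (0.57, [419.4, 253.8], [390.4, 234.2, 61.4, 43.4], 1034)]
mat T [(0.8, [232.8, 260.2], [209.1, 234.0, 47.3, 57.3], 1638), (0.78, [249.1, 336.7], [231.6, 315.5, 30.8, 43.8], 1045), (0.64, [348.6, 261.4], [324.2, 240.2, 47.1, 41.4], 1029), (0.6, [163.6, 279.2], [142.5, 254.1, 42.5, 54.0], 1788)]
   tri [0.4715 0.3766 0.0832] [0.4485 0.3307 0.01  ]
reagent_mid S [(0.9, [210.9, 341.5], [194.6, 318.8, 34.6, 48.1], 1079)]
reagent_mid T [(0.87, [429.5, 196.4], [418.9, 189.7, 23.1, 18.8], 361)]
   tri [ 0.6172 -0.2263  0.0398] [ 0.6262 -0.2294  0.01  ]
```

>>> move_arm([
  [3, -3, 2.5, 0, 0, 0],
  [3, -3.5, 2, 0, 0, 0],
  [3, -3.5, 2, 0, 0, 0],
  [3, -3.5, 2, 0, 0, 0],
  [3, -3.5, 2, 0, 0, 0],
  [3, -3.5, 2, 0, 0, 0],
  [3, -3.5, 2, 0, 0, 0],
  [3, -3.5, 1, 0, 0, 0],
])

```text
clock: 1.9
position: [0.4866, 0.2992, 0.3817]
ee_rot: [0.631, 3.076, 0.004]
force: [-0.1, 1.5, 0.0]
width: 0.999
```

>>> move_arm([
  [3, -3.5, 1, 0, 0, 0],
  [3, -3.5, 1, 0, 0, 0],
  [0, 0, 0, 0, 0, 0],
  [0, 0, 0, 0, 0, 0],
  [0, 0, 0, 0, 0, 0],
])

```text
clock: 2.4
position: [0.5446, 0.2316, 0.3992]
ee_rot: [-0.629, -3.077, -0.0]
force: [-0.5, 0.1, -0.4]
width: 1.001
```

```bash
python3 - <<'E'
from h import *
np.set_printoptions(precision=4,suppress=True)
print(monitor.observe()["position"],monitor.observe()["joints"]);W=cam("wrist");print(W["mount"],W["K"],W["o"],W["R"]);save(W,"w1.png")
np.savez("/tmp/w1.npz",**{k:W[k] for k in("color","K","R","o")})
E
```

```text
[0.5446 0.2316 0.3992] [-0.6551  0.2937  0.23    1.3681 -0.0671  1.4878  0.7384]
[[ 0.0005 -0.9683 -0.2497  0.0671]
 [ 1.      0.0006 -0.0005 -0.0005]
 [ 0.0006 -0.2497  0.9683 -0.159 ]
 [ 0.      0.      0.      1.    ]] [[379.9613   0.     314.5468]
 [  0.     379.9613 243.5888]
 [  0.       0.       1.    ]] [0.4828 0.2574 0.5583] [[ 0.3921  0.891   0.2287]
 [ 0.9199 -0.3797 -0.0981]
 [-0.0006  0.2488 -0.9686]]
```

View pics/w1.png

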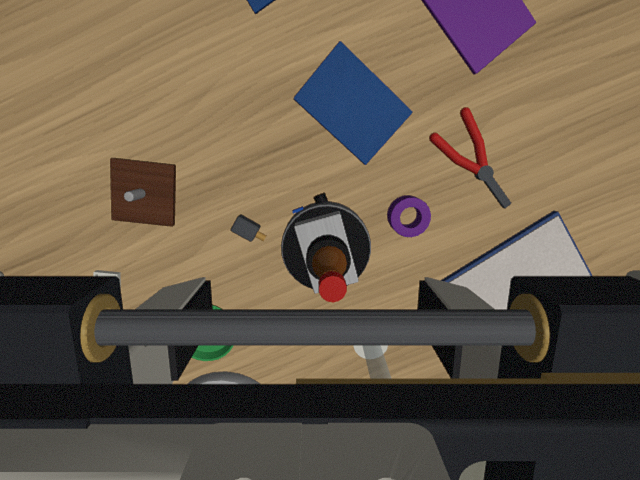

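The wrist view shows the stack with its red head at (333,288), the block on the stirrer, the mat at (352,103) and the post at (142,192). I'll take a second viewpoint, then a third over the dish and coaster.

>>> move_arm([
  [-4, -2, 0, 0, 0, 0],
  [-4, -2, 0, 0, 0, 0],
  [-2, -1, 0, 0, 0, 0],
  [0, 0, 0, 0, 0, 0],
  [0, 0, 0, 0, 0, 0],
  [0, 0, 0, 0, 0, 0],
])

```text
clock: 3.05
position: [0.4455, 0.1816, 0.3994]
ee_rot: [0.629, 3.078, 0.0]
force: [0.2, 0.0, -0.4]
width: 1.0
```

```bash
python3 - <<'E'
from h import *
np.set_printoptions(precision=4,suppress=True)
W=cam("wrist");save(W,"w2.png")
np.savez("/tmp/w2.npz",**{k:W[k] for k in("color","K","R","o")})
E
```

```text
(no output)
```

View pics/w2.png

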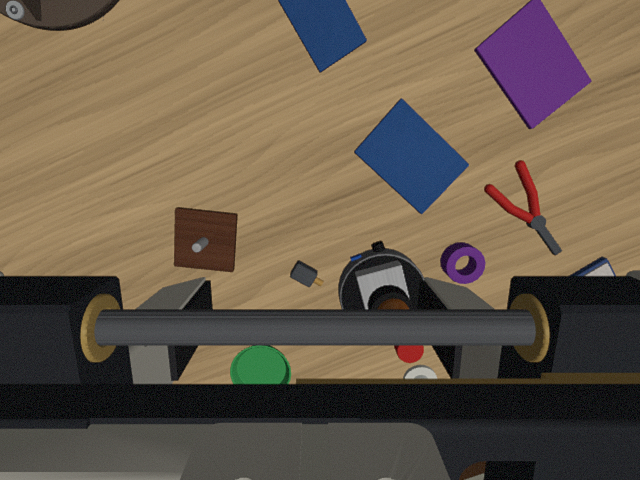

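>>> move_arm([
  [3.5, -2.5, 0, 0, 0, 0],
  [4, -3, 0, 0, 0, 0],
  [4, -3, 0, 0, 0, 0],
  [4, -3, 0, 0, 0, 0],
  [4, -3, 0, 0, 0, 0],
  [4, -3, 0, 0, 0, 0],
  [4, -2.5, 0, 0, 0, 0],
  [0, 0, 0, 0, 0, 0],
])

```text
clock: 3.9
position: [0.7239, -0.0243, 0.3937]
ee_rot: [-0.638, -3.071, 0.009]
force: [-1.3, 1.0, -0.4]
width: 1.0
```

>>> move_arm([
  [0, 0, 0, 0, 0, 0],
  [0, 0, 0, 0, 0, 0],
  [0, 0, 0, 0, 0, 0],
])

```text
clock: 4.2
position: [0.7199, -0.0181, 0.4004]
ee_rot: [0.629, 3.077, 0.002]
force: [0.1, -0.3, -0.1]
width: 1.003
```

```bash
python3 - <<'E'
from h import *
W=cam("wrist");save(W,"w3.png")
np.savez("/tmp/w3.npz",**{k:W[k] for k in("color","K","R","o")})
E
```

>>> move_arm([
  [-1, -4, 0, 0, 0, 0],
  [-1, -4, 0, 0, 0, 0],
  [-1, -4, 0, 0, 0, 0],
  [0, 0, 0, 0, 0, 0],
  [0, 0, 0, 0, 0, 0],
  [0, 0, 0, 0, 0, 0],
])

```text
clock: 4.85
position: [0.6904, -0.1376, 0.4001]
ee_rot: [0.628, 3.077, 0.002]
force: [-0.9, -0.0, -0.6]
width: 1.0
```

```bash
python3 - <<'E'
from h import *
W=cam("wrist");save(W,"w4.png")
np.savez("/tmp/w4.npz",**{k:W[k] for k in("color","K","R","o")})
E
```

```text
(no output)
```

View pics/w4.png

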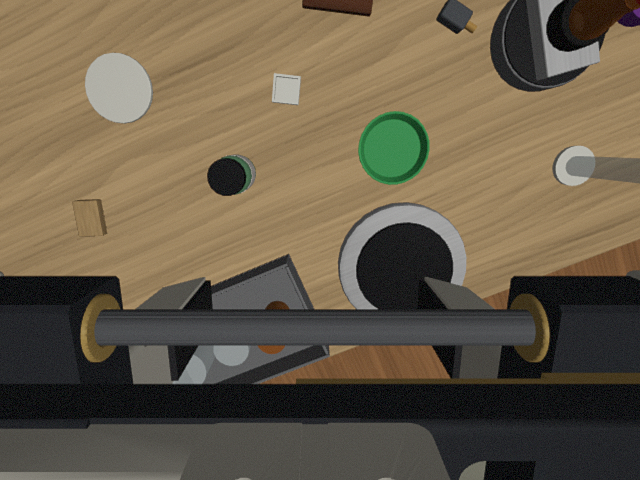

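```bash
cat > m.py <<'E'
from h import *
np.set_printoptions(precision=4,suppress=True)
W={i:dict(np.load(f"/tmp/w{i}.npz")) for i in(1,2,3,4)}
def blob(i,lo,hi,near,r=60):
    """HSV mask component nearest to pixel"""
    hsv=cv2.cvtColor(W[i]["color"],cv2.COLOR_RGB2HSV); m=cv2.inRange(hsv,np.array(lo),np.array(hi))
    n,l,st,c=cv2.connectedComponentsWithStats(m)
    k=[j for j in range(1,n) if st[j,4]>30]; j=min(k,key=lambda j:np.hypot(*(c[j]-near)))
    return (l==j)
def cont(m): return max(cv2.findContours(m.astype(np.uint8),cv2.RETR_EXTERNAL,cv2.CHAIN_APPROX_NONE)[0],key=len)[:,0]
def rect(i,m,z):
    P=np.array([onz(W[i],p,z)[:2] for p in cont(m)]).astype(np.float32); return cv2.minAreaRect(P*1000)
E
python3 - <<'E'
from m import *
blue=((105,120,40),(125,255,255))
A=blob(1,*blue,(352,103));B=blob(2,*blue,(412,155))
print("mat",tri([W[1],W[2]],[cen(A),cen(B)]),rect(1,A,.01),rect(2,B,.01))
wood=((0,100,20),(12,200,110))
A=blob(1,*wood,(142,192));B=blob(2,*wood,(206,240))
print("foot",A.sum(),tri([W[1],W[2]],[cen(A),cen(B)]),rect(1,A,.012),rect(2,B,.012))
green=((55,100,40),(80,255,255))
A=blob(3,*green,(300,150));B=blob(4,*green,(393,148))
print("dish",cen(A),cen(B),tri([W[3],W[4]],[cen(A),cen(B)]),rect(3,A,.018),rect(4,B,.018))
wh=((0,0,130),(180,45,255))
for n in(4,):
    B=blob(n,*wh,(118,88));print("coaster",n,B.sum(),cen(B),rect(n,B,.008),onz(W[n],cen(B),.008))
A=blob(3,*wh,(20,90));print(A.sum(),cen(A))
red=((170,120,60),(180,255,255));A=blob(1,*red,(333,288));B=blob(1,(0,120,60),(6,255,255),(333,288))
print("red",A.sum(),cen(A),B.sum(),cen(B))
m=A|B;p=cen(m);print([onz(W[1],p,z) for z in(.182,.186)])
for i in(1,2):
  save(W[i],f"c{i}.png",(270,190,120,110) if i==1 else (330,230,120,110),5)
save(W[3],"w3.png")
E
```

```text
mat [0.4509 0.327  0.0067] ((453.2159423828125, 326.4150085449219), (133.70924377441406, 94.54839324951172), 25.56881332397461) ((452.58953857421875, 326.0472717285156), (134.02687072753906, 94.26872253417969), 25.664913177490234)
foot 3488 [0.4439 0.0026 0.0051] ((445.7053527832031, 4.7617950439453125), (91.27999114990234, 89.54750061035156), 60.22421646118164) ((444.6426086425781, 4.073333740234375), (89.7021713256836, 89.53135681152344), 60.47600173950195)
dish [305.9266 162.0397] [393.5344 147.4823] [ 0.6739 -0.012   0.0164] ((674.9002685546875, -12.246612548828125), (97.82666778564453, 95.55614471435547), 66.92623138427734) ((674.6163330078125, -12.851272583007812), (95.55389404296875, 97.47239685058594), 71.22531127929688)
coaster 4 3655 [117.9858  87.3248] ((455.3922119140625, -326.9215393066406), (89.28166198730469, 87.25838470458984), 66.96321105957031) [ 0.4543 -0.3265  0.008 ]
3534 [ 31.5136 102.9468]Traceback (most recent call last):
  File "<stdin>", line 15, in <module>
  File "m.py", line 8, in blob
    k=[j for j in range(1,n) if st[j,4]>30]; j=min(k,key=lambda j:np.hypot(*(c[j]-near)))
                                               ~~~^^^^^^^^^^^^^^^^^^^^^^^^^^^^^^^^^^^^^^^
ValueError: min() iterable argument is empty
```

```bash
python3 - <<'E'
from m import *
A=blob(1,(0,150,90),(5,255,255),(333,288));print(A.sum(),cen(A))
p=cen(A);print([onz(W[1],p,z) for z in(.182,.186,.19)])
A4=blob(3,(0,0,130),(180,45,255),(31,103)); A3=blob(4,(0,0,130),(180,45,255),(118,88))
print("coaster tri",tri([W[3],W[4]],[cen(A4),cen(A3)]),rect(3,A4,.008))
save(W[1],"c1.png",(270,190,120,110),5)
b=cv2.cvtColor(W[1]["color"],cv2.COLOR_RGB2HSV)
print(b[230,310:350:5].tolist(), [b[y,310].tolist() for y in range(215,260,5)])
# post top
P1=[cen(blob(1,(0,0,90),(180,45,200),(130,196)))]
P2=[cen(blob(2,(0,0,90),(180,45,200),(198,246)))];print(P1,P2,tri([W[1],W[2]],[P1[0],P2[0]]))
E
```

```text
592 [332.6723 287.9949]
[array([0.6236, 0.218 , 0.182 ]), array([0.6221, 0.2184, 0.186 ]), array([0.6206, 0.2188, 0.19  ])]
coaster tri [ 0.4537 -0.3274  0.0058] ((455.9075622558594, -325.791259765625), (86.30354309082031, 88.6781997680664), 55.228275299072266)
[[15, 3, 156], [30, 2, 156], [10, 5, 157], [30, 2, 157], [30, 2, 155], [120, 2, 149], [15, 3, 158], [170, 12, 66]] [[120, 31, 25], [8, 15, 66], [15, 7, 153], [15, 3, 156], [120, 2, 158], [120, 3, 160], [90, 12, 22], [60, 44, 23], [169, 85, 24]]
[array([131.7059, 195.1261])] [array([198.44, 246.02])] [0.445  0.0044 0.0445]
```

View pics/c1.png

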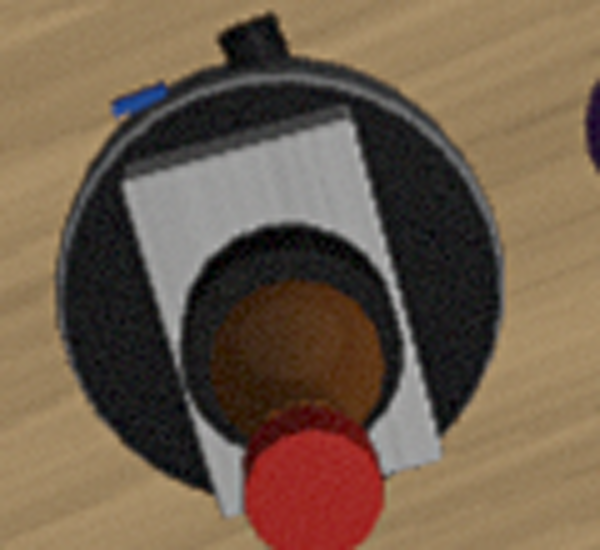

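```bash
python3 - <<'E'
from m import *
c=np.array([(122,182),(350,120),(440,458),(228,518)])/5+[269.6,189.6]
P=np.array([onz(W[1],p,.065)[:2] for p in c]);print(P, P.mean(0))
d=(P[2]-P[1]+P[3]-P[0])/2; print(np.linalg.norm(d),np.degrees(np.arctan2(d[1],d[0])), np.linalg.norm(P[1]-P[0]))
# ring top circle points left/right/top-ish
q=np.array([(183,340),(403,340),(292,224),(215,270),(375,265)])/5+[269.6,189.6]
Q=np.array([onz(W[1],p,.095)[:2] for p in q]);A=np.c_[2*Q,np.ones(5)];s=np.linalg.lstsq(A,(Q**2).sum(1),rcond=None)[0];print("ring",s[:2],np.sqrt(s[2]+s[0]**2+s[1]**2))
print([onz(W[1],np.array([316,493])/5+[269.6,189.6],.191)])
print(monitor.observe()["position"],monitor.observe()["joints"])
E
```

```text
[[0.5664 0.1919]
 [0.5747 0.2537]
 [0.6716 0.241 ]
 [0.665  0.1805]] [0.6194 0.2168]
0.09841908284024754 -7.036731178881501 0.06238651253390818
ring [0.6146 0.2201] 0.02764677804274888
[array([0.6205, 0.219 , 0.191 ])]
[ 0.6906 -0.1373  0.3999] [-0.0847  0.5246  0.3982  1.0475 -0.1968  1.6031  1.4266]
```

>>> move_arm([
  [-0.5, 3.1, 0, 0, 0, 0],
  [-1, 4.5, 0, 0, 0, 0],
  [-1, 4.5, -1, 0, 0, 0],
  [-1, 4.5, -2, 0, 0, 0],
  [-1, 4.5, -2, 0, 0, 0],
  [-1, 4.5, -2, 0, 0, 0],
  [-0.8, 4.5, -2, 0, 0, 0],
  [-0.5, 3.5, -2, 0, 0, 0],
])

```text
clock: 5.7
position: [0.6207, 0.2012, 0.2893]
ee_rot: [-0.624, -3.079, -0.003]
force: [0.6, -0.2, -0.0]
width: 0.999
```

>>> move_arm([
  [-0.2, 2, -2, 0, 0, 0],
  [0, 0, -1, 0, 0, 0],
  [0, 0, 0, 0, 0, 0],
  [0, 0, 0, 0, 0, 0],
  [0, 0, 0, 0, 0, 0],
])

```text
clock: 6.2
position: [0.6214, 0.2146, 0.2612]
ee_rot: [0.634, 3.075, 0.001]
force: [-0.3, 0.8, -0.1]
width: 1.004
```

```bash
python3 - <<'E'
from h import *
W=cam("wrist");save(W,"w5.png");print(monitor.observe()["position"])
np.savez("/tmp/w5.npz",**{k:W[k] for k in("color","K","R","o")})
E
```

```text
[0.62128426 0.21469609 0.26113222]
```

View pics/w5.png

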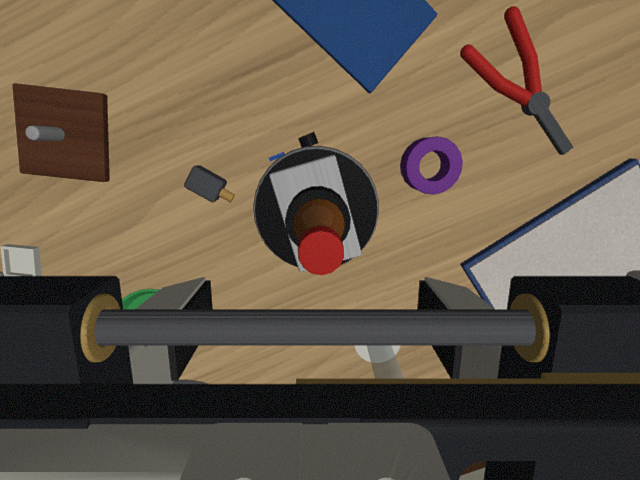

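The stopper head is at (321,250) and the block is just below. I'll triangulate the head with the earlier wrist view.

```bash
python3 - <<'E'
from m import *
W[5]=dict(np.load("/tmp/w5.npz"))
A=blob(1,(0,150,90),(5,255,255),(333,288));B=blob(5,(0,150,90),(5,255,255),(321,250))
print(cen(A),cen(B),B.sum(),tri([W[1],W[5]],[cen(A),cen(B)]),onz(W[5],cen(B),.189),rect(5,B,.191))
ij=[onz(W[5],np.array(p),.065)[:2] for p in((271,176),(333,155),(361,257))];print(ij)
E
```

```text
[332.6723 287.9949] [321.0207 251.9045] 1591 [0.6212 0.2186 0.1882] [0.621  0.2186 0.189 ] ((620.9119262695312, 218.3568878173828), (28.402881622314453, 28.335386276245117), 85.52333068847656)
[array([0.569 , 0.1929]), array([0.5741, 0.2527]), array([0.6743, 0.2405])]
```

>>> move_arm([
  [0, 0.4, -1.5, 0, 0, 0],
  [0, 0, -2, 0, 0, 0],
  [0, 0, -2, 0, 0, 0],
  [0, 0, -1.6, 0, 0, 0],
  [0, 0, 0, 0, 0, 0],
  [0, 0, 0, 0, 0, 0],
  [0, 0, 0, 0, 0, 0],
])

```text
clock: 6.95
position: [0.621, 0.22, 0.1897]
ee_rot: [0.632, 3.076, 0.001]
force: [0.0, -0.5, 0.3]
width: 1.0
```

>>> move_arm([
  [0, 0, 0, 0, 0, 0],
  [0, 0, 0, 0, 0, 0],
  [0, 0, 0, 0, 0, 0],
  [0, 0, 0, 0, 0, 0],
  [0, 0, 0, 0, 0, 0],
  [0, 0, 0, 0, 0, 0],
  [0, 0, 0, 0, 0, 0],
  [0, 0, 0, 0, 0, 0],
], grip=0.2, force=5)

```text
clock: 7.75
position: [0.6204, 0.2199, 0.1888]
ee_rot: [-0.632, -3.077, -0.0]
force: [0.5, 0.4, -0.1]
width: 0.353
```

>>> move_arm([
  [0, 0, 0, 0, 0, 0],
  [0, 0, 0, 0, 0, 0],
  [0, 0, 0, 0, 0, 0],
])

```text
clock: 8.05
position: [0.6204, 0.2198, 0.1888]
ee_rot: [0.632, 3.077, 0.0]
force: [-0.8, -0.2, -0.4]
width: 0.312
```

>>> move_arm([
  [0, 0, 1, 0, 0, 0],
  [0, 0, 2, 0, 0, 0],
  [0, 0, 2, 0, 0, 0],
  [0, 0, 1, 0, 0, 0],
  [0, 0, 0, 0, 0, 0],
])

```text
clock: 8.55
position: [0.6213, 0.2201, 0.2508]
ee_rot: [0.631, 3.075, 0.003]
force: [0.6, -0.1, -1.2]
width: 0.311
```

>>> move_arm([
  [0.5, -2.2, 0, 0, 0, 0],
  [1, -4, 0, 0, 0, 0],
  [1, -4, 0, 0, 0, 0],
  [1, -4, -1, 0, 0, 0],
  [1, -4, -2, 0, 0, 0],
  [0.6, -3, -3, 0, 0, 0],
  [0.3, -2, -3, 0, 0, 0],
  [0, 0, -3, 0, 0, 0],
])

```text
clock: 9.35
position: [0.6739, -0.0175, 0.127]
ee_rot: [-0.64, -3.076, 0.004]
force: [1.1, 0.2, -0.1]
width: 0.306
```

>>> move_arm([
  [0, 0, -3, 0, 0, 0],
  [0, 0, -2, 0, 0, 0],
  [0, 0, -1, 0, 0, 0],
  [0, 0, 0, 0, 0, 0],
  [0, 0, 0, 0, 0, 0],
  [0, 0, 0, 0, 0, 0],
])

```text
clock: 9.95
position: [0.6754, -0.0122, 0.0702]
ee_rot: [0.631, 3.075, 0.001]
force: [0.6, 0.1, 0.0]
width: 0.31
```

>>> move_arm([
  [0, 0, -1.8, 0, 0, 0],
  [0, 0, -1.3, 0, 0, 0],
  [0, 0, -0.5, 0, 0, 0],
  [0, 0, 0, 0, 0, 0],
  [0, 0, 0, 0, 0, 0],
])

```text
clock: 10.45
position: [0.6747, -0.0122, 0.0333]
ee_rot: [0.632, 3.077, 0.0]
force: [-0.2, 0.0, 0.1]
width: 0.308
```

>>> move_arm([
  [0, 0, 0, 0, 0, 0],
  [0, 0, 0, 0, 0, 0],
  [0, 0, 0, 0, 0, 0],
  [0, 0, 0, 0, 0, 0],
], grip=0.42)

```text
clock: 10.85
position: [0.6745, -0.0121, 0.0331]
ee_rot: [0.632, 3.077, 0.0]
force: [-0.0, 0.3, -0.3]
width: 0.421
```

>>> move_arm([
  [0, 0, 1, 0, 0, 0],
  [0, 0, 2, 0, 0, 0],
  [0, 0, 3, 0, 0, 0],
  [0, 0, 4, 0, 0, 0],
  [0, 0, 4, 0, 0, 0],
  [0, 0, 4, 0, 0, 0],
  [-1, 4, 4, 0, 0, 0],
  [-1, 4, 0, 0, 0, 0],
])

```text
clock: 11.65
position: [0.6585, 0.0608, 0.2546]
ee_rot: [0.637, 3.066, 0.004]
force: [1.2, 0.2, -0.5]
width: 0.418
```

```bash
python3 - <<'E'
from m import *
print(monitor.observe()["position"])
T=cam("top");W=cam("wrist");im=np.hstack([cv2.resize(T["color"][140:240,230:400],None,fx=2,fy=2),cv2.resize(W["color"][0:480,:],(267,200))]);
cv2.imwrite("pics/c6.png",im[:,:,::-1])
E
```

```text
[0.6585 0.0608 0.2546]
```

View pics/c6.png

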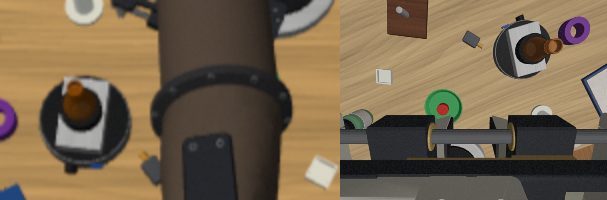

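The red stopper lies in the green dish and the flask still stands. Next is the flask.

>>> move_arm([
  [-0.9, 4, 0, 0, 0, 0],
  [-0.9, 4, 0, 0, 0, 0],
  [-0.9, 4, 0, 0, 0, 0],
  [-0.7, 2.7, 0, 0, 0, 0],
  [0, 0, 0, 0, 0, 0],
  [0, 0, 0, 0, 0, 0],
  [0, 0, 0, 0, 0, 0],
  [0, 0, 0, 0, 0, 0],
], grip=1)

```text
clock: 12.55
position: [0.6223, 0.2078, 0.2479]
ee_rot: [0.635, 3.076, -0.001]
force: [1.3, 0.1, -0.1]
width: 0.997
```

```bash
python3 - <<'E'
from m import *
print(monitor.observe()["position"])
W=cam("wrist");save(W,"c7.png",(250,140,140,140),4)
np.savez("/tmp/w7.npz",**{k:W[k] for k in("color","K","R","o")})
E
```

```text
[0.6223 0.2078 0.2479]
```

View pics/c7.png

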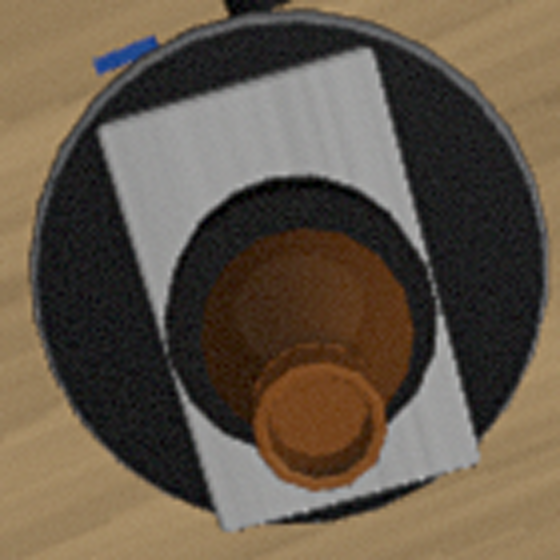

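```bash
python3 - <<'E'
from m import *
w=dict(np.load("/tmp/w7.npz"))
f=lambda p,z:onz(w,np.array(p)/4+[249.6,139.6],z)[:2]
print("neck",f((319,425),.173),"ring",f((301,311),.095))
P=np.array([f(p,.065) for p in((100,128),(373,45),(478,462),(227,530))]);d=P[2]-P[1]+P[3]-P[0]
print(P.mean(0),np.degrees(np.arctan2(d[1],d[0])),np.linalg.norm(d)/2)
E
```

```text
neck [0.6209 0.2179] ring [0.617  0.2186]
[0.6193 0.2172] -7.343434242365103 0.0981070191597032
```

>>> move_arm([
  [-0.2, 1, 0, 0, 0, 0],
  [0, 0, -2, 0, 0, 0],
  [0, 0, -2.5, 0, 0, 0],
  [0, 0, -2.5, 0, 0, 0],
  [0, 0, -1.5, 0, 0, 0],
  [0, 0, 0, 0, 0, 0],
  [0, 0, 0, 0, 0, 0],
  [0, 0, 0, 0, 0, 0],
])

```text
clock: 13.4
position: [0.6206, 0.22, 0.1641]
ee_rot: [0.631, 3.076, 0.002]
force: [0.1, 0.1, -0.2]
width: 1.005
```

>>> move_arm([
  [0, 0, 0, 0, 0, 0],
  [0, 0, 0, 0, 0, 0],
  [0, 0, 0, 0, 0, 0],
  [0, 0, 0, 0, 0, 0],
  [0, 0, 0, 0, 0, 0],
  [0, 0, 0, 0, 0, 0],
  [0, 0, 0, 0, 0, 0],
  [0, 0, 0, 0, 0, 0],
], grip=0.1, force=10)

```text
clock: 14.2
position: [0.6197, 0.2197, 0.1626]
ee_rot: [0.632, 3.077, -0.0]
force: [-0.6, 0.5, -1.0]
width: 0.353
```

>>> move_arm([
  [0, 0, 0, 0, 0, 0],
  [0, 0, 0, 0, 0, 0],
  [0, 0, 0, 0, 0, 0],
  [0, 0, 0, 0, 0, 0],
])

```text
clock: 14.6
position: [0.6197, 0.2196, 0.1626]
ee_rot: [-0.632, -3.077, 0.0]
force: [0.6, -0.3, -0.0]
width: 0.234
```

>>> move_arm([
  [0, 0, 1, 0, 0, 0],
  [0, 0, 1.5, 0, 0, 0],
  [0, 0, 1.5, 0, 0, 0],
  [-0.5, -1.6, 1, 0, 0, 0],
  [-0.9, -3, 0, 0, 0, 0],
  [-1.2, -4, 0, 0, 0, 0],
  [-1.2, -4, 0, 0, 0, 0],
  [-1.2, -4, 0, 0, 0, 0],
])

```text
clock: 15.4
position: [0.5685, 0.051, 0.2131]
ee_rot: [0.633, 3.077, -0.0]
force: [0.9, -0.8, 0.2]
width: 0.239
```

>>> move_arm([
  [-1.2, -4, 0, 0, 0, 0],
  [-1.2, -4, 0, 0, 0, 0],
  [-1.2, -4, 0, 0, 0, 0],
  [-1.2, -4, 0, 0, 0, 0],
  [-1.2, -4, 0, 0, 0, 0],
  [-1.2, -4, 0, 0, 0, 0],
  [-1.2, -4, 0, 0, 0, 0],
  [-1.2, -4, 0, 0, 0, 0],
])

```text
clock: 16.2
position: [0.4719, -0.2685, 0.2132]
ee_rot: [0.633, 3.077, 0.0]
force: [1.6, 0.2, -1.4]
width: 0.234
```

>>> move_arm([
  [-0.9, -3, 0, 0, 0, 0],
  [-0.8, -2.5, 0, 0, 0, 0],
  [-0.3, -0.5, 0, 0, 0, 0],
  [0, 0, 0, 0, 0, 0],
  [0, 0, 0, 0, 0, 0],
  [0, 0, 0, 0, 0, 0],
])

```text
clock: 16.8
position: [0.4543, -0.3249, 0.2127]
ee_rot: [0.628, 3.078, 0.001]
force: [0.0, 0.3, -1.6]
width: 0.235
```

>>> move_arm([
  [0, -0.2, -2, 0, 0, 0],
  [0, 0, -3, 0, 0, 0],
  [0, 0, -3, 0, 0, 0],
  [0, 0, -2.5, 0, 0, 0],
  [0, 0, -1.5, 0, 0, 0],
  [0, 0, -1, 0, 0, 0],
  [0, 0, 0, 0, 0, 0],
  [0, 0, 0, 0, 0, 0],
])

```text
clock: 17.6
position: [0.4543, -0.3282, 0.0832]
ee_rot: [0.631, 3.077, -0.0]
force: [-0.1, -0.1, -0.5]
width: 0.232
```

```bash
python3 - <<'E'
from m import *
print(monitor.observe()["position"],monitor.observe()["force"])
W=cam("wrist");T=cam("top");S=cam("scene")
im=np.hstack([cv2.resize(T["color"][220:290,420:510],(270,210)),cv2.resize(S["color"][260:330,110:200],(270,210)),cv2.resize(W["color"],(280,210))]);
cv2.imwrite("pics/c8.png",im[:,:,::-1])
E
```

```text
[ 0.4543 -0.3282  0.0832] [-0.0649 -0.0916 -0.4541]
```

View pics/c8.png

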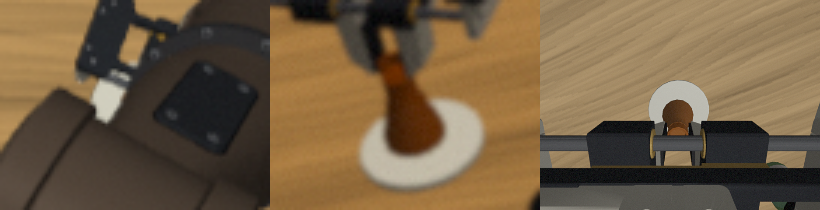

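The flask hangs over the coaster's middle, so I'll set it down.

>>> move_arm([
  [0, 0, -0.4, 0, 0, 0],
  [0, 0, -0.2, 0, 0, 0],
  [0, 0, 0, 0, 0, 0],
  [0, 0, 0, 0, 0, 0],
  [0, 0, 0, 0, 0, 0],
])

```text
clock: 18.25
position: [0.4537, -0.3284, 0.0767]
ee_rot: [0.632, 3.077, 0.0]
force: [-0.0, 0.2, -1.0]
width: 0.234
```

>>> move_arm([
  [0, 0, -0.1, 0, 0, 0],
  [0, 0, 0, 0, 0, 0],
  [0, 0, 0, 0, 0, 0],
])

```text
clock: 18.55
position: [0.4537, -0.3283, 0.0757]
ee_rot: [0.632, 3.077, 0.0]
force: [-0.7, -0.2, -1.0]
width: 0.237
```

>>> move_arm([
  [0, 0, -0.1, 0, 0, 0],
  [0, 0, 0, 0, 0, 0],
  [0, 0, 0, 0, 0, 0],
])

```text
clock: 18.85
position: [0.454, -0.3286, 0.0754]
ee_rot: [0.632, 3.076, -0.0]
force: [-1.8, 0.9, 7.3]
width: 0.233
```

Contact is made, so I'll release and lift.

>>> move_arm([
  [0, 0, 0, 0, 0, 0],
  [0, 0, 0, 0, 0, 0],
  [0, 0, 0, 0, 0, 0],
  [0, 0, 0, 0, 0, 0],
  [0, 0, 0, 0, 0, 0],
], grip=0.7)

```text
clock: 19.35
position: [0.4537, -0.3283, 0.0745]
ee_rot: [-0.632, -3.077, -0.0]
force: [-0.0, 0.6, 0.1]
width: 0.62
```

>>> move_arm([
  [0, 0, 1, 0, 0, 0],
  [0, 0, 2, 0, 0, 0],
  [0, 0, 3, 0, 0, 0],
  [0, 0, 4, 0, 0, 0],
  [0, 0, 4, 0, 0, 0],
  [0, 0, 4, 0, 0, 0],
  [1, 3, 0, 0, 0, 0],
  [1.2, 4, 0, 0, 0, 0],
])

```text
clock: 20.15
position: [0.4757, -0.2602, 0.2571]
ee_rot: [0.638, 3.072, -0.002]
force: [1.6, 0.7, -0.6]
width: 0.703
```

>>> move_arm([
  [1.2, 4, 0, 0, 0, 0],
  [1.2, 4, 0, 0, 0, 0],
  [1.2, 4, 0, 0, 0, 0],
  [1.2, 4, 0, 0, 0, 0],
  [1.2, 4, 0, 0, 0, 0],
  [1.2, 4, 0, 0, 0, 0],
  [1.2, 4, 0, 0, 0, 0],
  [1.2, 4, 0, 0, 0, 0],
])

```text
clock: 20.95
position: [0.5719, 0.0631, 0.2556]
ee_rot: [0.632, 3.077, 0.0]
force: [1.0, 0.1, -0.5]
width: 0.701
```

>>> move_arm([
  [1.2, 4, 0, 0, 0, 0],
  [1.2, 4, 0, 0, 0, 5],
  [1.2, 4, 0, 0, 0, 5],
  [0.6, 2.5, 0, 0, 0, 6],
  [0, 0, 0, 0, 0, 0],
  [0, 0, 0, 0, 0, 0],
  [0, 0, 0, 0, 0, 0],
  [0, 0, 0, 0, 0, 0],
], grip=1)

```text
clock: 21.75
position: [0.6138, 0.2049, 0.2551]
ee_rot: [0.202, 3.135, -0.001]
force: [0.2, -0.4, -0.2]
width: 0.998
```

```bash
python3 - <<'E'
from m import *
print(monitor.observe()["position"],monitor.observe()["joints"])
y=R.from_rotvec(monitor.observe()["ee_rot"]).as_matrix()[:,1];print(np.degrees(np.arctan2(y[1],y[0])))
W=cam("wrist");T=cam("top");S=cam("scene")
np.savez("/tmp/w9.npz",**{k:W[k] for k in("color","K","R","o")})
im=np.hstack([np.vstack([cv2.resize(T["color"][220:290,420:510],(270,210)),cv2.resize(S["color"][260:330,110:200],(270,210))]),cv2.resize(W["color"][100:280,220:420],(467,420))])
cv2.imwrite("pics/c9.png",im[:,:,::-1])
E
```

```text
[0.6138 0.2049 0.2551] [-0.5472  0.4517  0.2157  1.4837 -0.0991  1.2168  1.1241]
82.63551983360655
```

View pics/c9.png

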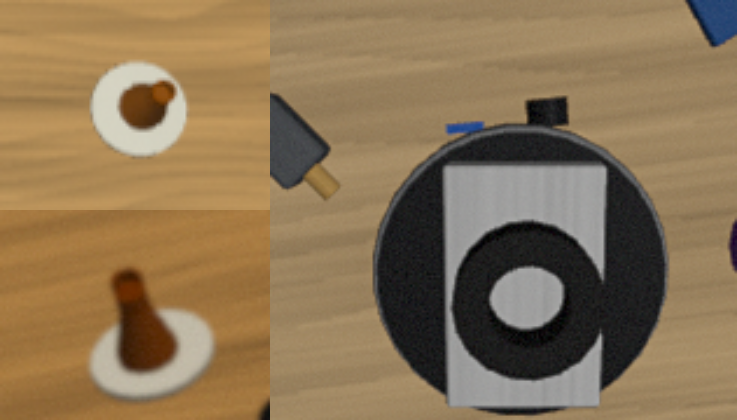

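The flask stands upright on the coaster, near its middle. The ring on the block is clear at about pixel (330,228).

```bash
python3 - <<'E'
from m import *
w=dict(np.load("/tmp/w9.npz"));W[9]=w
m=blob(9,(0,0,100),(180,60,255),(331,228));print("hole",m.sum(),cen(m),rect(9,m,.095),rect(9,m,.065))
print("outer",onz(w,(330.5,228.6),.095))
s=[(445,166),(606,166),(600,407),(447,407)]
P=np.array([onz(w,(219.8+(x-270)/2.335,99.8+y/2.333),.065)[:2] for x,y in s]);d=P[2]-P[1]+P[3]-P[0]
print(P,P.mean(0),np.degrees(np.arctan2(d[1],d[0])))
E
```

```text
hole 652 [329.7285 227.0567] ((615.9930419921875, 217.1150360107422), (25.12543296813965, 23.696624755859375), 56.54971694946289) ((622.473388671875, 217.47329711914062), (27.487512588500977, 25.92443084716797), 56.54949188232422)
outer [0.6173 0.2177 0.095 ]
[[0.5668 0.1922]
 [0.5748 0.2541]
 [0.6726 0.2422]
 [0.6645 0.1792]] [0.6197 0.2169] -7.265785875954511
```

>>> move_arm([
  [0.4, 1.3, -1.5, 0, 0, 0],
  [0, 0, -3, 0, 0, 0],
  [0, 0, -4, 0, 0, 0],
  [0, 0, -4, 0, 0, 0],
  [0, 0, -2.5, 0, 0, 0],
  [0, 0, -1.2, 0, 0, 0],
  [0, 0, 0, 0, 0, 0],
  [0, 0, 0, 0, 0, 0],
])

```text
clock: 22.7
position: [0.6184, 0.2202, 0.0934]
ee_rot: [0.197, 3.134, 0.001]
force: [0.9, 0.0, -0.6]
width: 1.0
```

>>> move_arm([
  [0, 0, 0, 0, 0, 0],
  [0, 0, 0, 0, 0, 0],
])

```text
clock: 22.9
position: [0.6187, 0.2201, 0.0942]
ee_rot: [0.197, 3.133, 0.002]
force: [0.4, 0.0, 0.2]
width: 0.998
```

>>> move_arm([
  [0, -0.2, -0.6, 0, 0, 0],
  [0, 0, 0, 0, 0, 0],
  [0, 0, 0, 0, 0, 0],
  [0, 0, 0, 0, 0, 0],
])

```text
clock: 23.3
position: [0.6178, 0.2177, 0.0867]
ee_rot: [0.197, 3.135, 0.0]
force: [-0.7, 0.0, -0.2]
width: 0.996
```

>>> move_arm([
  [0, 0, 0, 0, 0, 0],
  [0, 0, 0, 0, 0, 0],
  [0, 0, 0, 0, 0, 0],
  [0, 0, 0, 0, 0, 0],
  [0, 0, 0, 0, 0, 0],
  [0, 0, 0, 0, 0, 0],
  [0, 0, 0, 0, 0, 0],
  [0, 0, 0, 0, 0, 0],
], grip=0.4, force=8)

```text
clock: 24.1
position: [0.6177, 0.2177, 0.0867]
ee_rot: [0.197, 3.135, 0.0]
force: [-0.7, 0.3, -0.1]
width: 0.633
```

>>> move_arm([
  [0, 0, 1, 0, 0, 0],
  [0, 0, 2, 0, 0, 0],
  [0, 0, 3, 0, 0, 0],
  [-0.8, -1, 2, 0, 0, 0],
  [-2, -2.5, 0, 0, 0, 0],
  [-2.5, -3, 0, 0, 0, 0],
  [-2.5, -3, 0, 0, 0, 0],
  [-2.5, -3, 0, 0, 0, 0],
])

```text
clock: 24.9
position: [0.5138, 0.0916, 0.1674]
ee_rot: [0.197, 3.135, 0.0]
force: [0.2, -0.5, -0.1]
width: 0.633
```

>>> move_arm([
  [-2.5, -3, 0, 0, 0, 0],
  [-2.5, -3, 0, 0, 0, 0],
  [-1.5, -2, 0, 0, 0, 0],
  [-0.5, -0.8, 0, 0, 0, 0],
  [0, 0, 0, 0, 0, 0],
  [0, 0, 0, 0, 0, 0],
  [0, 0, 0, 0, 0, 0],
  [0, 0, 0, 0, 0, 0],
])

```text
clock: 25.7
position: [0.4453, 0.0056, 0.1666]
ee_rot: [0.195, 3.136, 0.0]
force: [0.6, -0.3, -0.2]
width: 0.636
```

```bash
python3 - <<'E'
from m import *
print(monitor.observe()["position"],monitor.observe()["width"])
W=cam("wrist");T=cam("top");S=cam("scene")
np.savez("/tmp/w10.npz",**{k:W[k] for k in("color","K","R","o")})
im=np.hstack([cv2.resize(S["color"][230:310,250:350],(350,280)),cv2.resize(W["color"],(373,280))])
cv2.imwrite("pics/c10.png",im[:,:,::-1])
for t in(.052,): print(proj(W,[.445,.0045,t]))
E
```

```text
[0.4453 0.0056 0.1666] 0.6356572747629572
[313.7345 239.0279]
```

View pics/c10.png

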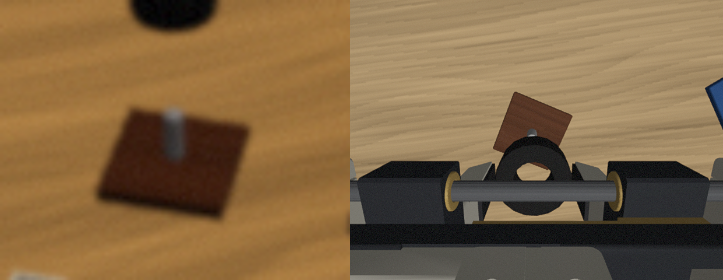

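```bash
python3 - <<'E'
from m import *
w=dict(np.load("/tmp/w10.npz"));W[10]=w
save(w,"c11.png",(250,190,130,190),3)
m=blob(10,(0,0,60),(180,60,255),(313,228));print(m.sum(),cen(m),cv2.boundingRect(cont(m)))
for X in ([.445,.0045,.052],[.445,.0045,.012]): print(proj(w,X))
E
```

```text
192 [311.7708 227.4844] (303, 220, 18, 14)
[313.7345 239.0279]
[313.8719 227.7408]
```

View pics/c11.png

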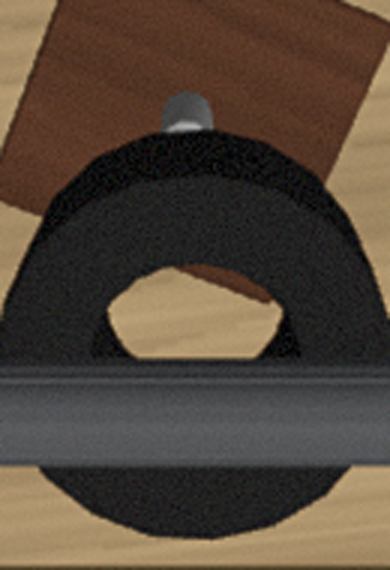

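>>> move_arm([
  [0, -0.2, -2, 0, 0, 0],
  [0, 0, -3, 0, 0, 0],
  [0, 0, -3, 0, 0, 0],
  [0, 0, -2, 0, 0, 0],
  [0, 0, -1, 0, 0, 0],
  [0, 0, -1, 0, 0, 0],
  [0, 0, 0, 0, 0, 0],
  [0, 0, 0, 0, 0, 0],
])

```text
clock: 26.65
position: [0.4451, 0.0027, 0.0471]
ee_rot: [0.197, 3.135, 0.0]
force: [0.1, 0.1, 0.0]
width: 0.632
```

>>> move_arm([
  [0, 0, -0.5, 0, 0, 0],
  [0, 0, -0.4, 0, 0, 0],
  [0, 0, 0, 0, 0, 0],
  [0, 0, 0, 0, 0, 0],
  [0, 0, 0, 0, 0, 0],
])

```text
clock: 27.15
position: [0.4448, 0.0027, 0.0378]
ee_rot: [0.197, 3.135, 0.0]
force: [-0.4, 0.7, -0.1]
width: 0.635
```

>>> move_arm([
  [0, 0, -0.2, 0, 0, 0],
  [0, 0, -0.1, 0, 0, 0],
  [0, 0, 0, 0, 0, 0],
  [0, 0, 0, 0, 0, 0],
  [0, 0, 0, 0, 0, 0],
])

```text
clock: 27.65
position: [0.4448, 0.0027, 0.0347]
ee_rot: [0.197, 3.135, 0.0]
force: [0.1, 0.4, -0.4]
width: 0.63
```

>>> move_arm([
  [0, 0, -0.1, 0, 0, 0],
  [0, 0, 0, 0, 0, 0],
  [0, 0, 0, 0, 0, 0],
])

```text
clock: 27.95
position: [0.4447, 0.0027, 0.0336]
ee_rot: [-0.197, -3.135, -0.0]
force: [-0.5, 0.2, 0.2]
width: 0.632
```

>>> move_arm([
  [0, 0, 0, 0, 0, 0],
  [0, 0, 0, 0, 0, 0],
  [0, 0, 0, 0, 0, 0],
  [0, 0, 0, 0, 0, 0],
  [0, 0, 0, 0, 0, 0],
], grip=1)

```text
clock: 28.45
position: [0.4447, 0.0027, 0.0337]
ee_rot: [0.197, 3.135, 0.0]
force: [0.8, -0.5, 0.1]
width: 0.988
```

>>> move_arm([
  [0, 0, 1, 0, 0, 0],
  [0, 0, 2, 0, 0, 0],
  [0, 0, 3, 0, 0, 0],
  [0, 0, 4, 0, 0, 0],
  [0, 0, 4, 0, 0, 0],
  [0.6, 1, 3, 0, 0, 0],
  [2, 2.5, 0, 0, 0, 0],
  [2.5, 3, 0, 0, 0, 0],
])

```text
clock: 29.25
position: [0.4964, 0.0675, 0.2061]
ee_rot: [0.201, 3.132, 0.002]
force: [-0.0, 0.1, 0.1]
width: 0.996
```

>>> move_arm([
  [2.5, 3, 0, 0, 0, 0],
  [2.5, 3, 0, 0, 0, 0],
  [2.5, 3, 0, 0, 0, 0],
  [2.5, 3, 0, 0, 0, 0],
  [2.4, 3, 0, 0, 0, 0],
  [0, 0, 0, 0, 0, 0],
  [0, 0, 0, 0, 0, 0],
  [0, 0, 0, 0, 0, 0],
])

```text
clock: 30.05
position: [0.6194, 0.2164, 0.204]
ee_rot: [-0.199, -3.135, 0.001]
force: [0.5, -1.5, 0.4]
width: 1.004
```

```bash
python3 - <<'E'
from m import *
print(monitor.observe()["position"],monitor.observe()["joints"])
W=cam("wrist");T=cam("top");S=cam("scene")
np.savez("/tmp/w12.npz",**{k:W[k] for k in("color","K","R","o")})
im=np.hstack([np.vstack([cv2.resize(T["color"][230:290,310:390],(267,200)),cv2.resize(S["color"][245:305,260:340],(267,200))]),cv2.resize(W["color"][100:280,220:420],(444,400))])
cv2.imwrite("pics/c12.png",im[:,:,::-1])
E
```

```text
[0.6194 0.2164 0.204 ] [-0.55    0.5035  0.2027  1.5285 -0.1072  1.1211  1.119 ]
```

View pics/c12.png

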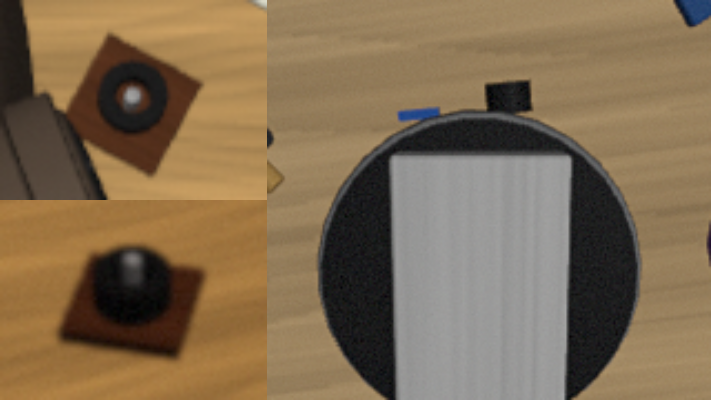

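The ring lies flat over the post with the post in its hole, and the bare block is aligned with the jaws. Next is the block.

>>> move_arm([
  [0, 0, -2, 0, 0, 0],
  [0, 0, -4, 0, 0, 0],
  [0, 0, -4, 0, 0, 0],
  [0, 0, -2, 0, 0, 0],
  [0, 0, -1, 0, 0, 0],
  [0, 0, -0.5, 0, 0, 0],
  [0, 0, 0, 0, 0, 0],
  [0, 0, 0, 0, 0, 0],
])

```text
clock: 31.0
position: [0.6206, 0.2179, 0.0701]
ee_rot: [0.197, 3.133, 0.002]
force: [0.8, 0.1, -0.3]
width: 1.001
```

>>> move_arm([
  [0, 0, 0, 0, 0, 0],
  [0, 0, 0, 0, 0, 0],
])

```text
clock: 31.2
position: [0.6202, 0.2179, 0.0696]
ee_rot: [0.197, 3.134, 0.001]
force: [0.4, 0.6, 0.1]
width: 1.003
```

>>> move_arm([
  [0, -0.1, -0.6, 0, 0, 0],
  [0, 0, 0, 0, 0, 0],
  [0, 0, 0, 0, 0, 0],
])

```text
clock: 31.5
position: [0.6195, 0.2165, 0.0623]
ee_rot: [-0.197, -3.135, 0.0]
force: [0.2, 0.5, 1.0]
width: 0.998
```

>>> move_arm([
  [0, 0, 0, 0, 0, 0],
  [0, 0, 0, 0, 0, 0],
  [0, 0, 0, 0, 0, 0],
  [0, 0, 0, 0, 0, 0],
  [0, 0, 0, 0, 0, 0],
  [0, 0, 0, 0, 0, 0],
  [0, 0, 0, 0, 0, 0],
  [0, 0, 0, 0, 0, 0],
], grip=0.4, force=35)

```text
clock: 32.3
position: [0.6207, 0.2165, 0.0638]
ee_rot: [0.198, 3.133, 0.001]
force: [-0.3, -1.4, 7.2]
width: 0.408
```

Width 0.41 isn't the block's 64 mm. I'll stop and look.

```bash
python3 - <<'E'
from m import *
o=monitor.observe();print(o["position"],o["width"],o["force"],o["ft_torque"])
W=cam("wrist");T=cam("top");S=cam("scene")
im=np.hstack([cv2.resize(S["color"][230:340,360:470],(380,380)),cv2.resize(W["color"][100:340,200:440],(400,380))])
cv2.imwrite("pics/c13.png",im[:,:,::-1])
E
```

```text
[0.6207 0.2165 0.0638] 0.40817330513205546 [-0.2526 -1.3988  7.1693] [-0.264   0.1072  0.01  ]
```

View pics/c13.png

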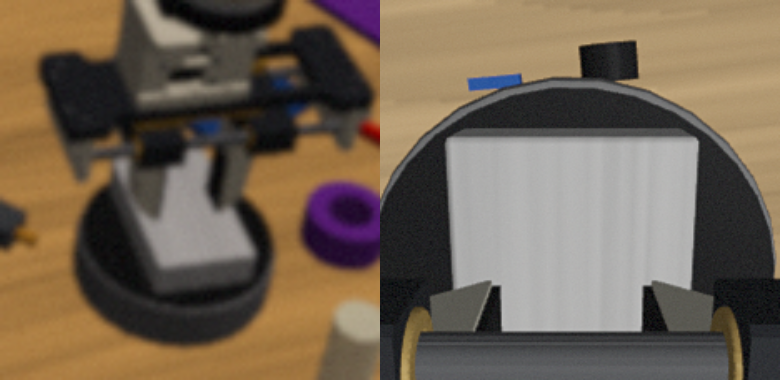

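```bash
python3 - <<'E'
from m import *
S=cam("scene");T=cam("top");o=monitor.observe();Rm=R.from_rotvec(o["ee_rot"]).as_matrix();p=o["position"]
print(o["joints"],o["joint_efforts"])
for z in(0,.019):
  for s in(-1,1): print(z,s,proj(S,p+Rm@[0,s*.0187,z]),(proj(S,p+Rm@[0,s*.0187,z])-[360,230])*3.4545)
c=R.from_euler("z",-7.2,degrees=True).as_matrix()
for top in(.045,.065):
  print(top,[((proj(S,np.array([.6195,.217,top])+c@[a,b,0])-[360,230])*3.4545).round(0).tolist() for a in(-.05,.05) for b in(-.032,.032)])
E
```

```text
[-0.5284  0.6447  0.1713  1.663  -0.137   0.8436  1.145 ] [ -0.6418 -71.0382   3.482  -24.0093  -0.269   -0.2185   0.0062]
0 -1 [405.3092 290.6258] [156.5206 209.4317]
0 1 [421.3824 288.6567] [212.0456 202.6295]
0.019 -1 [404.2843 296.722 ] [152.98  230.491]
0.019 1 [420.1796 294.742 ] [207.8904 223.6514]
0.045 [[111.0, 179.0], [201.0, 168.0], [158.0, 288.0], [255.0, 275.0]]
0.065 [[114.0, 157.0], [205.0, 146.0], [162.0, 266.0], [260.0, 253.0]]
```

>>> move_arm([
  [0, 0, 0.2, 0, 0, 0],
  [0, 0, 0.3, 0, 0, 0],
  [0, 0, 0, 0, 0, 0],
  [0, 0, 0, 0, 0, 0],
])

```text
clock: 32.95
position: [0.6197, 0.2167, 0.0676]
ee_rot: [-0.197, -3.135, -0.0]
force: [0.5, 0.5, 0.1]
width: 0.4
```

>>> move_arm([
  [0, 0, 1, 0, 0, 0],
  [0, 0, 0, 0, 0, 0],
  [0, 0, 0, 0, 0, 0],
  [0, 0, 0, 0, 0, 0],
  [0, 0, 0, 0, 0, 0],
  [0, 0, 0, 0, 0, 0],
  [0, 0, 0, 0, 0, 0],
  [0, 0, 0, 0, 0, 0],
], grip=1)

```text
clock: 33.75
position: [0.6197, 0.2166, 0.0775]
ee_rot: [-0.197, -3.135, 0.0]
force: [0.0, 0.3, 0.0]
width: 0.994
```

```bash
python3 - <<'E'
from m import *
o=monitor.observe();print(o["position"],o["width"],o["force"])
S=cam("scene");Wr=cam("wrist");p=o["position"];Rm=R.from_rotvec(o["ee_rot"]).as_matrix()
im=np.hstack([cv2.resize(S["color"][230:330,370:460],(450,500),interpolation=cv2.INTER_CUBIC),cv2.resize(Wr["color"][140:340,200:440],(340,500))]);im=np.ascontiguousarray(im[:,:,::-1])
for s in(-1,1):
  for z in(0,.019):
    q=(proj(S,p+Rm@[0,s*.046,z])-[370,230])*5;cv2.circle(im,tuple(int(v) for v in q),3,(0,255,0) if z else (255,0,255),-1)
cv2.imwrite("pics/c14.png",im)
E
```

```text
[0.6197 0.2166 0.0775] 0.9936653109541032 [0.0394 0.3373 0.0273]
```

View pics/c14.png

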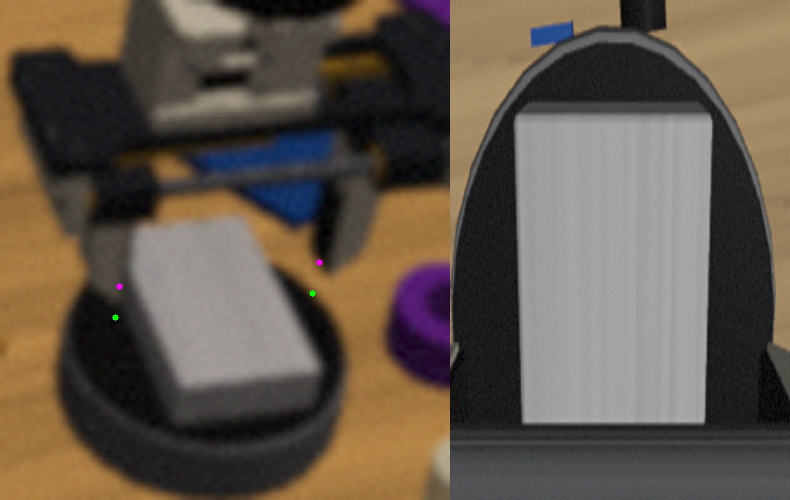

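The picture shows the fingertips ending at about the reported TCP height, not 19 mm ahead of it, and the 7 N contact with the block top agrees. I gripped too high, so I'll go lower this time. The block hasn't moved.

>>> move_arm([
  [0, 0, -1, 0, 0, 0],
  [0, 0, -1, 0, 0, 0],
  [0, 0, -0.6, 0, 0, 0],
  [0, 0, 0, 0, 0, 0],
  [0, 0, 0, 0, 0, 0],
  [0, 0, 0, 0, 0, 0],
])

```text
clock: 34.45
position: [0.62, 0.2167, 0.0519]
ee_rot: [0.197, 3.135, 0.0]
force: [-0.3, -0.4, -0.2]
width: 1.005
```

>>> move_arm([
  [0, 0, -0.4, 0, 0, 0],
  [0, 0, 0, 0, 0, 0],
  [0, 0, 0, 0, 0, 0],
])

```text
clock: 34.75
position: [0.6197, 0.2167, 0.0476]
ee_rot: [-0.197, -3.135, -0.0]
force: [-0.0, -0.3, -0.2]
width: 0.997
```

>>> move_arm([
  [0, 0, 0, 0, 0, 0],
  [0, 0, 0, 0, 0, 0],
  [0, 0, 0, 0, 0, 0],
  [0, 0, 0, 0, 0, 0],
  [0, 0, 0, 0, 0, 0],
  [0, 0, 0, 0, 0, 0],
  [0, 0, 0, 0, 0, 0],
], grip=0.4, force=35)

```text
clock: 35.45
position: [0.6198, 0.2167, 0.0477]
ee_rot: [0.197, 3.135, 0.0]
force: [0.3, -0.4, 1.0]
width: 0.696
```

>>> move_arm([
  [0, 0, 0.5, 0, 0, 0],
  [0, 0, 1, 0, 0, 0],
  [0, 0, 1.5, 0, 0, 0],
  [0, 0, 2, 0, 0, 0],
  [0, 0, 1, 0, 0, 0],
  [0, 0, 0, 0, 0, 0],
  [0, 0, 0, 0, 0, 0],
])

```text
clock: 36.15
position: [0.6196, 0.2167, 0.1077]
ee_rot: [0.197, 3.135, 0.0]
force: [-0.5, -0.7, -4.1]
width: 0.692
```

Block held: width 64 mm and 4.1 N of weight.

>>> move_arm([
  [-0.7, 0.45, 0.5, 0, 0, 0],
  [-2, 1.3, 0, 0, 0, 4],
  [-2.5, 1.6, 0, 0, 0, 6],
  [-2.5, 1.6, 0, 0, 0, 6],
  [-2.5, 1.6, 0, 0, 0, 6],
  [-2.5, 1.6, 0, 0, 0, 6],
  [-2.5, 1.6, 0, 0, 0, 4.8],
  [-1.5, 1.2, 0, 0, 0, 0],
])

```text
clock: 36.95
position: [0.4495, 0.3273, 0.1122]
ee_rot: [0.704, -3.06, -0.0]
force: [-0.2, -0.3, -3.7]
width: 0.692
```

>>> move_arm([
  [0, 0, 0, 0, 0, 0],
  [0, 0, 0, 0, 0, 0],
  [0, 0, 0, 0, 0, 0],
  [0, 0, 0, 0, 0, 0],
])

```text
clock: 37.35
position: [0.4534, 0.3254, 0.1125]
ee_rot: [-0.694, 3.064, -0.001]
force: [0.2, -0.4, -4.1]
width: 0.696
```

```bash
python3 - <<'E'
from m import *
o=monitor.observe();print(o["position"],o["width"],o["force"])
y=R.from_rotvec(o["ee_rot"]).as_matrix()[:,1];print(np.degrees(np.arctan2(y[1],y[0])))
w=cam("wrist");np.savez("/tmp/w15.npz",**{k:w[k] for k in("color","K","R","o")})
W[15]=w;im=np.ascontiguousarray(w["color"][100:400,150:490,::-1])
c=R.from_euler("z",25.6,degrees=True).as_matrix()
q=np.array([proj(w,np.array([.4528,.3262,.01])+c@[a,b,0])-[150,100] for a,b in((-.068,-.048),(.068,-.048),(.068,.048),(-.068,.048))])
im=cv2.resize(im,None,fx=2,fy=2);cv2.polylines(im,[(q*2).astype(int)],True,(0,255,0),1);cv2.imwrite("pics/c15.png",im)
E
```

```text
[0.4534 0.3254 0.1125] 0.696035501233691 [ 0.2384 -0.3559 -4.1215]
115.51147753363952
```

```bash
python3 - <<'E'
from m import *
w=dict(np.load("/tmp/w15.npz"));W[15]=w
hsv=cv2.cvtColor(w["color"],cv2.COLOR_RGB2HSV)
c=R.from_euler("z",25.6,degrees=True).as_matrix()
b=cv2.inRange(hsv,(105,120,40),(125,255,255))
ys,xs=np.nonzero(b); L=np.array([c.T@(onz(w,p,.01)-[.4528,.3262,.01]) for p in zip(xs,ys)])[:,:2]
k=(abs(L)<.09).all(1);L=L[k];print("blue local x,y pct",len(L),np.percentile(L,[0.5,2,98,99.5],axis=0)*1000)
# block top: bright low-sat pixels
g=cv2.inRange(hsv,(0,0,125),(180,30,255));n,l,st,ce=cv2.connectedComponentsWithStats(g)
for j in range(1,n):
  if st[j,4]>800:
    print(st[j],ce[j],(cv2.boxPoints(cv2.minAreaRect(cont(l==j)))).tolist())
    P=np.array([c.T@(onz(w,p,.1298)-[.4534,.3254,.1298]) for p in cont(l==j)])[:,:2]*1000;print(P.min(0),P.max(0))
E
```

```text
blue local x,y pct 5667 [[-67.0687 -45.7925]
 [-66.4402 -44.3719]
 [-40.5729  45.8351]
 [-40.5212  47.2552]]
[  233   195   166   114 18104] [315.2239 251.2168] [[233.0, 195.0], [398.0, 195.0], [398.0, 308.0], [233.0, 308.0]]
[-49.5764 -30.9143] [-4.0661 31.2034]
[ 241  346  150   33 4746] [315.2054 361.4494] [[241.0, 346.0], [390.0, 346.0], [390.0, 378.0], [241.0, 378.0]]
[ 12.8943 -30.8353] [27.9389 31.1833]
```

Numerically the block is centred on the TCP within 1 mm, and the visible mat edges match the estimate. I'll lower it.

>>> move_arm([
  [-0.1, 0.1, -1.5, 0, 0, 0],
  [0, 0, -3, 0, 0, 0],
  [0, 0, -2.5, 0, 0, 0],
  [0, 0, -1.5, 0, 0, 0],
  [0, 0, -0.6, 0, 0, 0],
  [0, 0, 0, 0, 0, 0],
  [0, 0, 0, 0, 0, 0],
  [0, 0, 0, 0, 0, 0],
])

```text
clock: 38.2
position: [0.4524, 0.3276, 0.0227]
ee_rot: [-0.695, 3.062, 0.001]
force: [0.1, -0.8, -3.1]
width: 0.693
```

>>> move_arm([
  [0, 0, -0.2, 0, 0, 0],
  [0, 0, 0, 0, 0, 0],
  [0, 0, 0, 0, 0, 0],
])

```text
clock: 38.5
position: [0.4518, 0.3272, 0.0199]
ee_rot: [-0.696, 3.063, 0.0]
force: [-0.1, -0.2, -3.7]
width: 0.692
```

>>> move_arm([
  [0.1, -0.1, -0.1, 0, 0, 0],
  [0, 0, -0.1, 0, 0, 0],
  [0, 0, 0, 0, 0, 0],
  [0, 0, 0, 0, 0, 0],
])

```text
clock: 38.9
position: [0.4529, 0.3261, 0.0177]
ee_rot: [-0.696, 3.063, -0.0]
force: [0.5, -0.7, -3.0]
width: 0.693
```

>>> move_arm([
  [0, 0, -0.1, 0, 0, 0],
  [0, 0, 0, 0, 0, 0],
  [0, 0, 0, 0, 0, 0],
])

```text
clock: 39.2
position: [0.4529, 0.326, 0.0176]
ee_rot: [-0.696, 3.063, 0.0]
force: [-2.4, -3.8, 10.7]
width: 0.694
```

Contact, so I'll release and back off.

>>> move_arm([
  [0, 0, 0.1, 0, 0, 0],
  [0, 0, 0, 0, 0, 0],
  [0, 0, 0, 0, 0, 0],
  [0, 0, 0, 0, 0, 0],
  [0, 0, 0, 0, 0, 0],
  [0, 0, 0, 0, 0, 0],
], grip=1)

```text
clock: 39.8
position: [0.4527, 0.3262, 0.0176]
ee_rot: [0.696, -3.063, 0.0]
force: [0.1, 0.1, 0.2]
width: 1.002
```

>>> move_arm([
  [0, 0, 1, 0, 0, 0],
  [0, 0, 2, 0, 0, 0],
  [0, 0, 4, 0, 0, 0],
  [0, 0, 4, 0, 0, 0],
  [0, 0, 4, 0, 0, 0],
  [0, 0, 4, 0, 0, 0],
  [-1, 3, 2, 0, 0, 0],
  [-1, 4, 0, 0, 0, 0],
])

```text
clock: 40.6
position: [0.435, 0.3961, 0.2328]
ee_rot: [-0.688, 3.059, 0.005]
force: [0.2, 0.5, -0.8]
width: 0.997
```

>>> move_arm([
  [-1, 4, 0, 0, 0, 0],
  [-1, 4, 0, 0, 0, 0],
  [-1, 3, 0, 0, 0, 0],
  [0, 0, 0, 0, 0, 0],
  [0, 0, 0, 0, 0, 0],
  [0, 0, 0, 0, 0, 0],
])

```text
clock: 41.2
position: [0.4036, 0.5049, 0.228]
ee_rot: [-0.694, 3.064, -0.001]
force: [0.9, -0.2, -0.1]
width: 1.002
```

```bash
python3 - <<'E'
from m import *
print(monitor.observe()["position"])
S=cam("scene");T=cam("top")
for n in "stopper_mid flask_mid rubber_ring_mid block_mid dish coaster post mat reagent_mid".split():
    a=outline_of("scene",n);b=outline_of("top",n)
    for x,c in ((a,'S'),(b,'T')): print(n,c,[(round(o["p"],2),cen(o["mask"]).round(1).tolist(),o["rect"]) for o in x[:2]])
# block on mat, top view: bright grey within mat zone; express in mat frame
c=R.from_euler("z",25.6,degrees=True).as_matrix()
for nm,d in(("T",T),("S",S)):
    hsv=cv2.cvtColor(d["color"],cv2.COLOR_RGB2HSV)
    q=proj(d,[.4528,.3262,.035]);g=cv2.inRange(hsv,(0,0,100),(180,50,255));n,l,st,ce=cv2.connectedComponentsWithStats(g)
    j=l[int(q[1]),int(q[0])];m=l==j
    P=(np.array([onz(d,p,.035)[:2] for p in cont(m)])*1000).astype(np.float32);print("block",nm,st[j],cv2.minAreaRect(P))
    red=cv2.inRange(hsv,(0,150,70),(6,255,255));q=proj(d,[.6747,-.0125,.015]).astype(int)
    s=red[q[1]-25:q[1]+25,q[0]-25:q[0]+25];p=cen(s)+q-25 if s.any() else None;print("red",nm,q,p,p is not None and onz(d,p,.02))
    am=cv2.inRange(hsv,(5,120,30),(14,255,200));q=proj(d,[.4545,-.327,.03]).astype(int)
    print("jar pred",proj(d,[.6172,-.2263,.0398]),"flask base pred",proj(d,[.4545,-.327,.012]),proj(d,[.4545,-.327,.047]),proj(d,[.4545,-.327,.086]))
E
```

```text
[0.4036 0.5049 0.228 ]
stopper_mid S [(0.68, [320.9, 343.8], [314.5, 335.3, 13.3, 14.9])]
stopper_mid T [(0.52, [352.4, 180.1], [347.7, 174.4, 10.8, 12.1])]
flask_mid S [(0.9, [156.8, 297.7], [148.7, 277.5, 19.0, 36.4]), (0.65, [320.9, 343.6], [314.8, 335.3, 11.2, 13.9])]
flask_mid T [(0.67, [467.6, 254.6], [459.3, 248.7, 20.1, 15.8])]
rubber_ring_mid S [(0.9, [460.2, 294.5], [444.5, 280.7, 31.8, 25.0]), (0.76, [299.7, 269.9], [284.6, 256.8, 28.4, 26.4])]
rubber_ring_mid T [(0.7, [227.3, 200.0], [218.6, 189.2, 17.8, 20.7]), (0.66, [349.1, 259.4], [339.2, 249.0, 19.3, 23.6])]
block_mid S [(0.93, [420.4, 249.4], [396.1, 233.4, 45.9, 35.2])]
block_mid T [(0.67, [232.3, 258.8], [214.8, 240.5, 34.5, 38.5])]
dish S [(0.84, [321.7, 347.1], [297.4, 328.2, 51.0, 42.0])]
dish T [(0.86, [351.6, 181.5], [334.1, 166.8, 37.0, 30.7])]
coaster S [(0.71, [162.4, 310.1], [143.2, 292.2, 38.2, 31.1])]
coaster T [(0.94, [464.3, 257.3], [450.2, 242.7, 34.7, 32.1]), (0.58, [232.7, 258.9], [212.6, 241.4, 39.5, 37.2])]
post S [(0.79, [299.9, 278.5], [278.1, 261.0, 45.2, 33.2])]
post T [(0.6, [348.4, 262.4], 
[... 227 characters left out ...]
7, 241.1, 34.8, 36.5])]
reagent_mid S []
reagent_mid T [(0.86, [429.7, 196.4], [416.6, 190.7, 20.9, 20.3])]
block T [215 238  35  41 830] ((450.4602966308594, 329.0557556152344), (100.5974349975586, 64.2248764038086), 25.547861099243164)
red T [353 180] [352.6538 179.6795] [ 0.6759 -0.0099  0.02  ]
jar pred [430.5872 196.4512] flask base pred [467.6697 254.712 ] [470.9685 252.3847] [474.8218 249.6661]
block S [399 234  43  27 562] ((454.7713928222656, 323.3402404785156), (99.6417236328125, 60.88045883178711), 25.25310707092285)
red S [321 346] [320.8626 343.7328] [ 0.671  -0.0136  0.02  ]
jar pred [212.4628 341.487 ] flask base pred [161.0414 305.2272] [157.7479 294.2486] [153.9084 281.4498]
```

```bash
python3 -c "
from cell import workorder,monitor
print(workorder.sign_off(),monitor.observe()['clock'])"
```

```text
the job is handed in; nothing more can be done
the job is handed in; nothing more can be done
```

I took the stack apart in the order asked, put each thing in its place and handed the job in. The arm had run 41 s of the 128 s allowed.

**Last checks:**
- **Stopper:** the red centroid lies in the dish in both fixed views, within 4 mm of its middle. I did not check whether it stands or lies.
- **Flask:** upright on the coaster. It lines up with the coaster's middle to about a pixel (roughly 3 mm).
- **Ring:** flat on the foot with the post through its hole, as seen in the pictures.
- **Block:** on the mat at about 25.5° against the mat's 25.6°. The two fixed views each put its centre 3–4 mm off, in opposite directions; their mean is within 1 mm.
- **Green jar:** unmoved in the top view.

**What failed or disagreed:**
- **First block grasp:** it failed because the fingertips really end at about the reported TCP height, not 19 mm ahead as stated. The fingers closed on top of the block with about 7 N. The block did not move, and a lower grip held.
- **Jar detection:** the network did not find the jar in the last scene picture, so that check rests on the top view alone.
- **Block descent picture:** the viewer's 16-picture limit was reached before the block was lowered. That placing was checked numerically only.

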